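Clamp a specimen with a tab-lock knob

TASK

Set the red specimen mount down upright in the bench clamp, in the gap between the orange jaw and the V-stop. Then pinch the two red tabs of the clamp's knob together gently and turn the knob clockwise until you feel the sprung jaw holding the specimen with about 15 N, and let the tabs spring fully back out so that the knob stays locked there. Do not press the specimen with 30 N or more, do not squeeze the tabs with 25 N or more, and leave the other specimens, the dish and the loupe where they are.

Things in the scene. Friction and masses are not known exactly. Their poses are not given: they have to be found in the camera images.
- clamp: Grey and aluminium bench clamp screwed to the worktop, its place and yaw (up to 0.35) varying. Origin on the worktop, z up; base plate 90 x 210 mm, 6 mm thick, y = -90 to +120 mm. Housing 30 mm high, y = +20 to +116 mm, the knob on top at x = 0, y = +60 mm. An orange jaw comes out of it towards -y; facing it stands a steel V-stop, 30 mm wide in x, its bolt 30 mm up.
- nest (a point): Where to set the specimen: top of the base plate (6 mm up), x = 0, y = -29.8 mm in the clamp frame, axes as the clamp's. The specimen then stands 4 mm off the open jaw. Hold it by its sides along clamp x: the fingers then stay beside jaw and stop. The V-stop is screwed on at another distance each time, not measured: 3.5 to 16.5 mm beyond the specimen, which the jaw will push up to it.
- red_mount: Red specimen mount: a resin puck, 31.6 mm in diameter, 16 mm high, about 22 g, with a polished face on top. Origin at the centre of its underside, z up. One of three mounts in a row about 70 mm apart on the worktop to the right; which is where varies. Its height is 0 on the worktop and 0.006 on the clamp.
- green_mount: Green specimen mount, 32 mm in diameter, 17 mm high, to be left alone. Origin at the centre of its underside.
- black_mount: Black specimen mount, 31 mm in diameter, 19 mm high, to be left alone. Origin at the centre of its underside.
- dish: Shallow petri dish with chips, 60 mm in diameter, 12 mm high, to be left alone. Origin at the centre of its underside.
- eye_loupe: Black eye loupe, 35 mm in diameter, 31 mm high, to be left alone. Origin at the centre of its underside.
- knob_grip (a point): Where to pinch: point on the knob's upright axis, 54 mm over the worktop. Turns with the knob; its y axis runs through the two red tabs. Black core: bar 46 mm in x, 20 mm in y, top 68 mm up. Tabs: outer faces at y = +-22 mm (44 mm apart, 34 pressed), 20 mm wide, 42 to 68 mm up. A toothed ring below, 77 mm across, reaches 38 mm up: keep fingertips above it.
- knob (a joint): Turn of the knob, rad: 0 at the start (jaw open), growing clockwise seen from above, to 1.50. Notches every 0.1222 rad (7 degrees: 0, 0.1222, 0.2443 ...); with the tabs out it is locked in one, settling 0.025 rad back under load (2 N less). Turning it free takes about 0.04 N m; each newton at the jaw adds 0.018 N m (0.27 at 15 N) and turns it back if let go between notches.
- tab_a (a joint): Inward travel of the red tab on the knob's +y side, m: 0 sprung fully out (its pin in a notch), 0.005 fully in. It frees the knob from 0.003 on. Spring 4 N at the start, 10 N fully in.
- tab_b (a joint): The same for the tab on the knob's -y side. Both must be in for the knob to turn. A grip of about 12 to 18 N on each is right, 25 N or more breaks them.
- jaw: Orange sprung jaw, 24 mm in clamp x, 13 mm high. Origin at its back; the front face is 6 mm further to clamp -y. A ram carries it 18 mm towards the stop per rad of knob; once the specimen meets the stop, the spring gives way: 5 N at once, then 4 N per mm (72 N per rad of knob). That touch comes at 0.41 to 1.14 rad of knob, 15 N about 0.14 rad later.

How it is judged:
On the way, in this order (a step that is already met when the one before it is completed fails the run):
1. the red specimen stands in the clamp's gap, let go, with the knob still at its start (x of red_mount in the frame of clamp between -0.007 and 0.007 m and y of red_mount in the frame of clamp between -0.052 and -0.0235 m and z of red_mount in the frame of clamp between 0.004 and 0.009 m and angle between red_mount's own z axis and vertical below 0.12 rad and contact force between the fingers and red_mount below 0.05 N and value of joint knob below 0.06 rad), for 0.2 s.
2. both tabs are pinched in (value of joint each of tab_a, tab_b above 0.0025 m), for 0.1 s.
At the end, for the whole second after the job is handed in: The red specimen stands upright (within 0.12 rad) on the clamp's base plate within 7 mm of the clamp's centre line, at rest, held by the jaw with 9 to 20 N; both tabs are sprung out (within 1.5 mm), so that the knob is locked in a notch (x of red_mount in the frame of clamp between -0.007 and 0.007 m and y of red_mount in the frame of clamp between -0.052 and -0.0235 m and z of red_mount in the frame of clamp between 0.004 and 0.009 m and angle between red_mount's own z axis and vertical below 0.12 rad and value of joint each of tab_a, tab_b below 0.0015 m and contact force between jaw and red_mount between 9 and 20 N and linear speed of red_mount below 0.01 m/s); the robot touches nothing.
It fails at once if the jaw presses the specimen with 30 N or more (contact force between jaw and red_mount above 30 N).
It fails at once if a tab is squeezed with 25 N or more (contact force between the fingers and tab_a above 25 N or contact force between the fingers and tab_b above 25 N).
It fails at once if another specimen, the dish or the loupe is pushed more than 20 mm (distance of any of green_mount, black_mount, dish, eye_loupe from where it was at the start of the episode above 0.02 m).
It also fails if it takes over 61 s, if anything falls off the work surface, if the arm or the gripper's body presses on something with over 40 N, if the wrist force passes 120 N, or if a joint passes its speed limit or range.

ROBOT

A 6-joint arm with a two-finger parallel gripper is mounted at the origin on a cart in front of the work surface, level with it; the furniture and walls round the work are solid. World frame = base frame: x ahead of the robot, y to its left, z up, the work surface at z = 0. Lengths are in m, angles in rad, forces in N, time in s.
With the tool pointing down it reaches from about 0.4 to 0.825 m from the base axis. Payload 7 kg.
Tool frame: the origin (TCP) lies at the very end of the fingers, on their centre line; the grasp point (between the pads) lies 19 mm behind it; z points along the fingers, y is the line along which they close (so a half turn about z gives the same grasp; the last joint's range is limited). The gripper opens to 88 mm and grips with 3 to 60 N. Pads are 19 mm wide; open, the fingers measure 130 mm over their backs; the gripper's body (78 mm by 193 mm) begins 47 mm behind the grasp point.
Start: joints at [-0.94, 0.359, 0.012, 0, -1.224, -0.288], TCP at [0.227, -0.636, 0.227] pointing down, gripper open.
Joint ranges: [-3.07, 3.07], [-1.43, 2.12], [-1.02, 1.25], [-3.03, 1.67], [-3.05, -0], [-3.03, 3.03]. Speed limits (rad/s): [2.39, 2.39, 3.01, 3.14, 3.14, 3.14].

INTERFACE

Orientations are given as [roll, pitch, yaw] about the fixed x, y, z axes, in that order (R = Rz(yaw) Ry(pitch) Rx(roll)).
In Python, from station import arm, grab_frame gives the robot as it stands.
- The arm moves only by the tool jog_arm, never from a script. Its argument "deltas" is a list that holds one entry, the list of rows, each a list of 4 numbers: the shift along the tool's x, y, z in units of 60 mm (1.0 is 60 mm), then the turn about the tool's z in units of 5 degrees (1.0 is 5 degrees). A call has 1 to 8 rows; each row is the pose to reach, as a shift and turn from the pose commanded when the call began, along the tool's axes at that moment; what a row does not reach only later rows make up. A row lasts 1/8 s, in which the tool goes at most 62.5 mm and 10.7 degrees, less where a joint would pass 70% of its speed; a pose out of reach is approached as far as the arm can. A call with a gripper value outside its range is refused whole. "grip" is the finger opening in mm, from 0 to 87.6, set as the call begins (left out, the last holds). The fingers move at their own pace and stop on an object; "squeeze" is the grip in N (left out, the last holds). Time passes only in rows, so rows that repeat a pose let the fingers close. It gives the time, the measured TCP pose, the force, the opening and the grip force at its end, in the units of the state.
- arm.get_state(): the state, without advancing time (a new reading comes with each control period).
- grab_frame(name): name is "scene" or "top" or "wrist"; returns a dict with "img" (384x512x3 uint8, red, green, blue), "vfov" (degrees; the focal length in pixels is half the picture's height over the tangent of half this angle, whatever the lens; pixels are square), "cx", "cy" (the principal point, pixels), "dist_coeffs" ([k1, k2, p1, p2, k3] as OpenCV has them; the pictures are not rectified), "xyz" and "rotation" of the camera in the world. Camera axes: x right, y down, z forward; pixel columns grow to the right and rows downward; lengths in m; the calibration is good to about 2 mm. A picture is of the moment at which its call begins. There is no depth.
- arm.job_done(): hands the job in; it is judged then, once.
The state is a dict: "t": time; "q": joint angles; "qd": joint speeds; "joint_efforts": joint torques, N m; "eef_pos": TCP position; "ee_rot": TCP orientation; "force": force on the tool from outside, world axes, zero at the start; "moment": the same for the moment, N m; "width": finger opening in m; "gripper_force": force on a finger pad.
Only numpy, scipy, OpenCV 4.12 (cv2) and the standard library are available. Lean on these libraries where they do the work, as an engineer would, in place of code of your own. Each camera call takes 0.05 s, during which the arm holds its last target. There are 200 camera calls.

## Working session

There is one attempt and no reset: what is moved stays moved. The work goes in short steps, Python scripts to look and compute and a tool call to move; the robot and the scene stay as the last step left them, time stands still between calls to the robot, and variables do not carry over. Pictures are saved under pics/ and viewed, at most 10 in all, crops included, and the job is handed in when it is done.

Besides the shell and the picture viewer there is one more tool, called after "Call:" as name(argument=value, ...), one argument or row to a line, values as JSON. jog_arm: Moves the arm, as the interface text tells. Its arguments: {"type":"object","properties":{"deltas":{"type":"array"},"grip":{"type":"number"},"squeeze":{"type":"number"}},"required":["deltas"]}

```bash
mkdir -p pics; cat > h.py <<'E'
import numpy as np, cv2
from station import arm, grab_frame
from scipy.spatial.transform import Rotation as R
def rot(f):
    r=np.array(f["rotation"],float)
    return r if r.shape==(3,3) else (R.from_quat(r).as_matrix() if r.size==4 else R.from_euler('xyz',r).as_matrix())
def K(f):
    fl=f["img"].shape[0]/2/np.tan(np.radians(f["vfov"])/2)
    return np.array([[fl,0,f["cx"]],[0,fl,f["cy"]],[0,0,1]])
def plane(f,px,z):
    u=cv2.undistortPoints(np.array(px,float).reshape(-1,1,2),K(f),np.array(f["dist_coeffs"],float)).reshape(-1,2)
    d=np.c_[u,np.ones(len(u))]@rot(f).T; c=np.array(f["xyz"],float)
    return c+d*((z-c[2])/d[:,2])[:,None]
def proj(f,P):
    M=rot(f); p=(np.array(P,float)-f["xyz"])@M
    return cv2.projectPoints(p.reshape(-1,1,3),np.zeros(3),np.zeros(3),K(f),np.array(f["dist_coeffs"],float))[0].reshape(-1,2)
def save(f,n): cv2.imwrite("pics/"+n,f["img"][:,:,::-1])
def hue(f): return cv2.cvtColor(f["img"],cv2.COLOR_RGB2HSV)
E
python3 - <<'E'
from h import *
print(arm.get_state())
a=grab_frame("top");b=grab_frame("scene")
for f in(a,b):print(f["xyz"],f["rotation"],f["vfov"],f["cx"],f["cy"],f["dist_coeffs"])
save(a,"top0.png");save(b,"scene0.png")
E
```

```text
{'t': 0.0, 'q': array([-9.39872480e-01,  3.59390554e-01,  1.10653072e-02, -3.78144473e-04,
       -1.22407241e+00, -2.88090060e-01]), 'qd': array([-6.94372152e-04, -2.46785349e-04,  1.29700763e-03, -1.46259517e-03,
       -1.47514507e-03, -1.66528773e-05]), 'joint_efforts': array([ 1.08488846e-04, -5.82706475e+01,  2.93060589e+01,  6.99741259e+00,
        6.76023628e-03, -2.32443081e-04]), 'eef_pos': array([ 0.22672394, -0.63527201,  0.22561806]), 'ee_rot': array([ 3.13995631e+00, -1.14192277e-04, -2.79888756e+00]), 'force': array([-0.43897486,  0.92627191,  0.74789092]), 'moment': array([ 0.05552947, -0.01164012,  0.00290375]), 'gripper_force': 0.0, 'width': 0.08744022614148965}
[0.42395578 0.02537554 0.91958134] [-3.05839463 -0.01022691 -1.57266703] 53.25637122026937 246.9985321488341 188.85094540576623 [0.01118858 0.         0.         0.         0.        ]
[0.03780938 0.64226748 0.46363948] [-2.01898076  0.00917466 -2.52481167] 48.69624053165235 254.10814023932772 194.82800472135204 [-0.09506074  0.          0.          0.          0.        ]
```

View pics/top0.png

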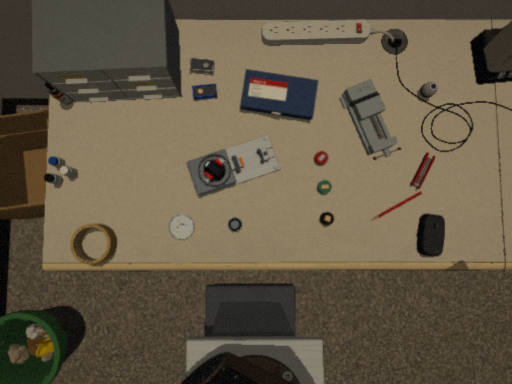

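View pics/scene0.png

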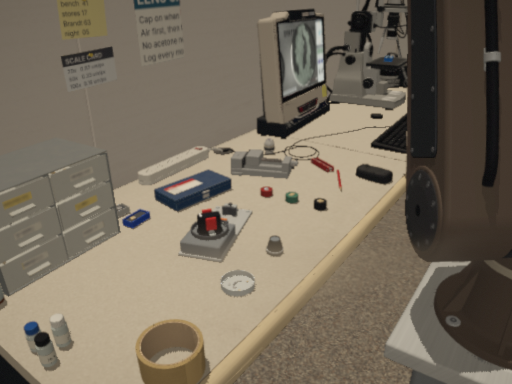

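The top view shows the clamp with its knob at about (214,170) and the jaw towards the right. The red mount is at (321,158), green at (324,187), black at (327,218), the loupe at (235,224) and the dish at (181,227). Next I'll measure these coarsely.

```bash
python3 - <<'E'
from h import *
f=grab_frame("top");h=hue(f);H,S,V=[h[:,:,i].astype(int) for i in range(3)]
red=(((H<6)|(H>172))&(S>150)&(V>80)).astype(np.uint8)
org=((H>=7)&(H<18)&(S>170)&(V>120)).astype(np.uint8)
for n,m,zs in(("red",red,.014),("org",org,.02)):
    c,l,s,ce=cv2.connectedComponentsWithStats(m)
    for i in range(1,c):
        if s[i,4]>6 and 180<ce[i][0]<345 and 120<ce[i][1]<240: print(n,s[i],ce[i].round(1),plane(f,ce[i],.068 if ce[i][0]<230 and n=="red" else zs).round(4))
# base plate: light aluminium, low saturation
p=((S<40)&(V>110)).astype(np.uint8);p[:130]=0;p[200:]=0;p[:,:180]=0;p[:,290:]=0
c,l,s,ce=cv2.connectedComponentsWithStats(p)
for i in range(1,c):
    if s[i,4]>60:
        r=cv2.minAreaRect(np.argwhere(l==i)[:,::-1].astype(np.float32));b=cv2.boxPoints(r);print(s[i],r,plane(f,b,.006)[:,:2].round(4).tolist())
g=cv2.resize(f["img"][125:235,165:345],None,fx=4,fy=4,interpolation=cv2.INTER_CUBIC)
cv2.imwrite("pics/crop.png",g[:,:,::-1])
E
```

```text
red [315 152  13  12  81] [320.9 157.5] [[ 0.5747 -0.1609  0.014 ]]
red [214 159   8   6  24] [217.7 161.4] [[0.5568 0.0821 0.068 ]]
red [204 172   9   7  32] [208.1 174.8] [[0.5266 0.1035 0.068 ]]
org [240 158   4   8  14] [241.1 161.6] [[0.5639 0.0298 0.02  ]]
[226 136  53  48 944] ((251.7000274658203, 159.10000610351562), (35.417510986328125, 44.90434646606445), 71.56504821777344) [[0.5957, 0.0693], [0.6305, -0.0338], [0.5485, -0.0602], [0.5142, 0.0422]]
```

View pics/crop.png

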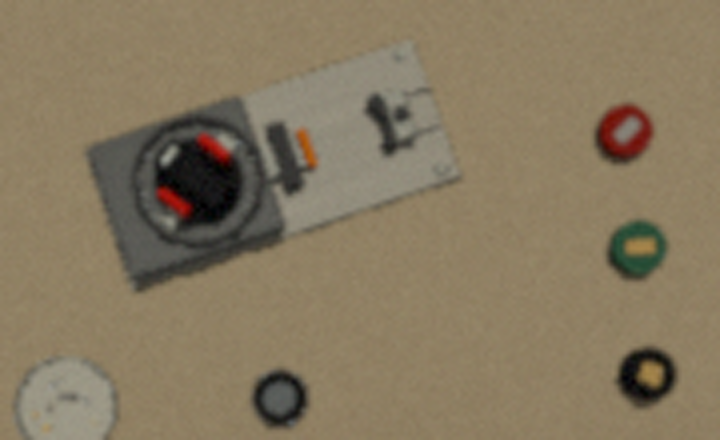

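The crop agrees with the numbers: plate yaw is about 0.325, the knob axis is at about (0.542, 0.094), and the tab line is at about -0.62 rad. The red mount is at (0.575, -0.161). I'll move to hover over the red mount.

Call:
jog_arm(
  deltas=[
    [[-8.1,5.5,0.6,0],[-8.1,5.5,0.6,0],[-8.1,5.5,0.6,0],[-8.1,5.5,0.6,0],[-8.1,5.5,0.6,0],[-8.1,5.5,0.6,0],[-8.1,5.5,0.6,0],[-8.1,5.5,0.6,0]],
  ],
)

```text
t: 1.15
eef_pos: [0.5224, -0.231, 0.196]
ee_rot: [-3.142, 0.0, -2.799]
force: [0.7, -1.7, -0.2]
width: 0.0874
gripper_force: 0.0
```

Call:
jog_arm(
  deltas=[
    [[0,0,0,0],[0,0,0,0]],
  ],
  grip=50,
)

```text
t: 1.4
eef_pos: [0.5213, -0.2326, 0.1957]
ee_rot: [3.141, -0.001, -2.798]
force: [-0.1, -0.8, 0.2]
width: 0.073
gripper_force: 0.0
```

```bash
cat >> h.py <<'E'
def go(xyz,yaw=None):
    s=arm.get_state();y=s["ee_rot"][2];d=np.array(xyz)-s["eef_pos"]
    dy=0 if yaw is None else (y-yaw+np.pi)%(2*np.pi)-np.pi
    c,n=np.cos(y),np.sin(y)
    print("at",s["eef_pos"].round(4),round(y,4),"jog",np.round([(c*d[0]+n*d[1])/.06,(n*d[0]-c*d[1])/.06,-d[2]/.06,np.degrees(dy)/5],3))
E
python3 - <<'E'
from h import *
f=grab_frame("wrist");save(f,"w1.png");print(f["xyz"],f["rotation"],f["vfov"],proj(f,[.575,-.161,.016]))
E
```

```text
[ 0.44807336 -0.25985474  0.35383929] [2.84828766e+00 5.29563537e-04 1.91422188e+00] 60.814642543564766 [[305.13555447 231.40536722]]
```

View pics/w1.png

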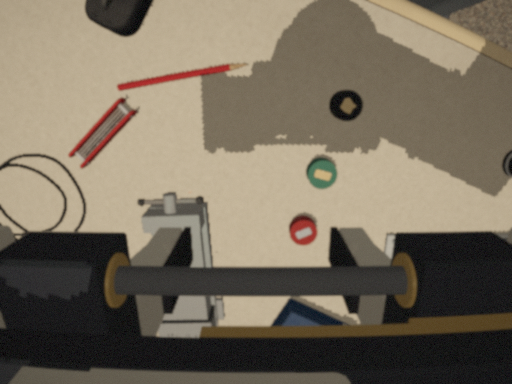

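The wrist view shows the red mount at (303,231), close to the predicted (305,231). I'll refine the measurement.

```bash
cat >> h.py <<'E'
def redmount(f,guess,z=.008):
    h=hue(f);H,S,V=[h[:,:,i].astype(int) for i in range(3)]
    m=(((H<8)|(H>170))&(S>110)&(V>50)).astype(np.uint8)
    n,l,s,c=cv2.connectedComponentsWithStats(m);g=proj(f,guess)[0]
    i=min((i for i in range(1,n) if s[i,4]>40),key=lambda i:np.hypot(*(c[i]-g)))
    hl=cv2.convexHull(np.argwhere(l==i)[:,::-1].astype(np.float32));M=cv2.moments(hl)
    ce=np.array([M["m10"],M["m01"]])/M["m00"]
    e=hl.reshape(-1,2);P=plane(f,e,z)
    print("px",ce.round(1),"pos",plane(f,ce,z)[0].round(4),"size",(P.max(0)-P.min(0))[:2].round(4))
E
python3 - <<'E'
from h import *
for n in("wrist","top"):redmount(grab_frame(n),[.575,-.161,.016])
go([.575,-.161,.10])
E
```

```text
px [303.1 230.5] pos [ 0.5776 -0.162   0.008 ] size [0.0342 0.0329]
px [410.8 197.8] pos [ 0.4781 -0.3755  0.008 ] size [0.0287 0.0488]
at [ 0.5208 -0.2339  0.196 ] -2.8003 jog [-1.258  0.842  1.601  0.   ]
```

Call:
jog_arm(
  deltas=[
    [[-1.29,0.82,1.9,0],[-1.29,0.82,1.9,0],[-1.29,0.82,1.9,0],[-1.29,0.82,1.9,0],[-1.29,0.82,1.9,0]],
  ],
)

```text
t: 2.17
eef_pos: [0.5782, -0.1616, 0.0833]
ee_rot: [-3.141, 0.001, -2.8]
force: [-0.0, 0.4, -0.7]
width: 0.0503
gripper_force: 0.0
```

```bash
python3 - <<'E'
from h import *
f=grab_frame("wrist");save(f,"w2.png");redmount(f,[.577,-.162,.008])
go([.577,-.1617,.004])
E
```

```text
px [261.4 196.8] pos [ 0.5775 -0.1622  0.008 ] size [0.0346 0.0318]
at [ 0.5782 -0.1616  0.0836] -2.7997 jog [0.02  0.005 1.326 0.   ]
```

View pics/w2.png

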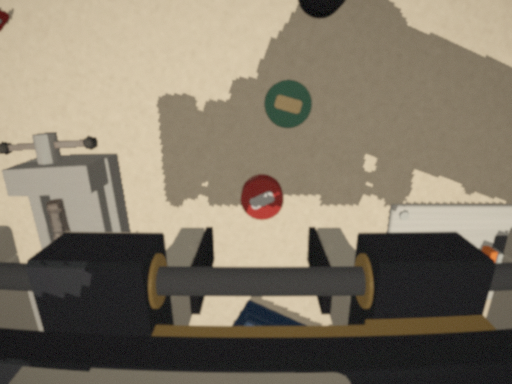

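The mount sits at (262,197) and is well centred. The vise on the left is close to the gripper body, so I'll rotate now to the placing yaw (about -1.246), then descend.

Call:
jog_arm(
  deltas=[
    [[0,0,0,-2.1],[0,0,0,-4.2],[0,0,0,-6.3],[0,0,0,-8.4],[0,0,0,-10.5],[0,0,0,-12.6],[0,0,0,-14.7],[0,0,0,-16.8]],
  ],
)

```text
t: 3.22
eef_pos: [0.5782, -0.1614, 0.0838]
ee_rot: [-3.139, -0.001, -1.328]
force: [-0.9, -0.8, 1.1]
width: 0.0501
gripper_force: 0.0
```

Call:
jog_arm(
  deltas=[
    [[0,0,0,-1.0],[0,0,0,-1.0],[0,0,0,-1.0]],
  ],
)

```text
t: 3.6
eef_pos: [0.578, -0.161, 0.0829]
ee_rot: [-3.14, -0.0, -1.248]
force: [0.3, 0.3, 0.2]
width: 0.05
gripper_force: 0.0
```

```bash
python3 - <<'E'
from h import *
f=grab_frame("wrist");redmount(f,[.577,-.162,.008])
go([.5776,-.162,.004],-1.246)
E
```

```text
px [262.3 199.2] pos [ 0.5771 -0.1618  0.008 ] size [0.0319 0.0349]
at [ 0.578  -0.1609  0.0827] -1.2476 jog [ 0.015  0.012  1.311 -0.018]
```

Call:
jog_arm(
  deltas=[
    [[0.015,0.012,0.6,0],[0.015,0.012,1.0,0],[0.015,0.012,1.3,0],[0.015,0.012,1.3,0],[0.015,0.012,1.3,0]],
  ],
)

```text
t: 4.28
eef_pos: [0.578, -0.1617, 0.0047]
ee_rot: [-3.141, -0.0, -1.246]
force: [-0.3, 0.1, 0.4]
width: 0.0501
gripper_force: 0.0
```

Call:
jog_arm(
  deltas=[
    [[0,0,0,0],[0,0,0,0],[0,0,0,0],[0,0,0,0],[0,0,0,0]],
  ],
  grip=20,
  squeeze=12,
)

```text
t: 4.9
eef_pos: [0.5778, -0.1616, 0.0046]
ee_rot: [-3.141, -0.0, -1.245]
force: [-1.2, 0.6, 6.4]
width: 0.0311
gripper_force: 12.0
```

Call:
jog_arm(
  deltas=[
    [[0,0,-0.5,0],[0,0,-1.5,0],[0,0,-2.5,0],[-0.6,0,-3.25,0],[-1.6,-0.4,-3.25,0],[-2.6,-0.8,-3.25,0],[-3.6,-1.2,-3.25,0],[-4.2,-1.9,-3.25,0]],
  ],
)

```text
t: 5.9
eef_pos: [0.6041, 0.1158, 0.1997]
ee_rot: [-3.141, 0.0, -1.244]
force: [1.3, -1.6, 0.5]
width: 0.0311
gripper_force: 12.0
```

Call:
jog_arm(
  deltas=[
    [[0,0,0,0],[0,0,0,0],[0,0,0,0]],
  ],
)

```text
t: 6.28
eef_pos: [0.6045, 0.1126, 0.1989]
ee_rot: [3.141, 0.0, -1.247]
force: [-0.4, 0.3, 0.2]
width: 0.0315
gripper_force: 12.0
```

```bash
python3 - <<'E'
from h import *
f=grab_frame("wrist");save(f,"w3.png");go([.542,.094,.2],-1.246);print(proj(f,[[.5704,.0084,.006],[.542,.094,.068]]),arm.get_state()["width"])
E
```

```text
at [0.6046 0.1125 0.1991] -1.2467 jog [-0.04   1.087 -0.015 -0.008]
[[323.98437701  82.15579721]
 [331.33127641 182.50515915]] 0.031121482338842876
```

View pics/w3.png

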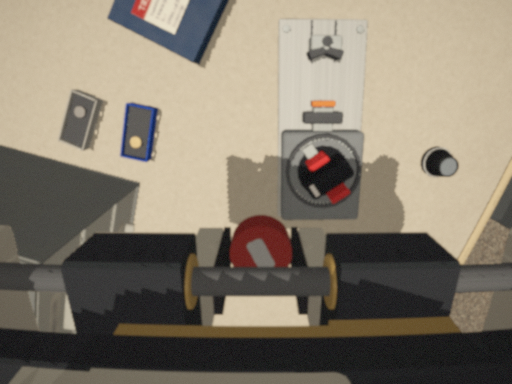

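The wrist view shows the whole clamp, with plate top corners near (280,20) and (366,22), jaw (323,104), tabs (316,160) and (339,192). The held puck shows at (262,245). I'll measure it precisely from here.

```bash
python3 - <<'E'
from h import *
f=grab_frame("wrist");h=hue(f);H,S,V=[h[:,:,i].astype(int) for i in range(3)]
roi=np.zeros(H.shape,bool);roi[10:225,265:385]=1
red=(((H<8)|(H>170))&(S>150)&(V>80)&roi).astype(np.uint8)
org=((H>=6)&(H<20)&(S>150)&(V>100)&roi).astype(np.uint8)
def cc(m,a):
    n,l,s,c=cv2.connectedComponentsWithStats(m);return [(s[i,4],c[i],np.argwhere(l==i)[:,::-1].astype(np.float32)) for i in range(1,n) if s[i,4]>a]
T=[]
for a,c,p in cc(red,60):
    P=plane(f,c,.068)[0];T.append(P);b=plane(f,cv2.boxPoints(cv2.minAreaRect(p)),.068);print("tab",a,c.round(1),P.round(4),np.linalg.norm(b-np.roll(b,1,0),axis=1)[:2].round(4))
for a,c,p in cc(org,20): print("org",a,c.round(1),plane(f,c,.019)[0].round(4))
T=np.array(T);m=T[:2].mean(0);d=T[1]-T[0];print("knob",m.round(4),"sep",np.linalg.norm(d).round(4),"ang",np.arctan2(d[1],d[0]).round(4))
pl=((S<45)&(V>120)&roi).astype(np.uint8)
a,c,p=max(cc(pl,200),key=lambda t:t[0])
def edge(sel,ax):
    q=plane(f,sel,.006)[:,:2];vx,vy,x0,y0=cv2.fitLine(q.astype(np.float32),cv2.DIST_HUBER,0,.01,.01).ravel();return np.array([x0,y0]),np.array([vx,vy])
L=[];Rr=[];U=[]
for y in range(35,120,3):
    r=p[p[:,1]==y][:,0]
    if len(r)>10:L.append((r.min()-.5,y));Rr.append((r.max()+.5,y))
for x in range(290,358,3):
    r=p[p[:,0]==x][:,1]
    if len(r)>10:U.append((x,r.min()-.5))
for n,e in(("L",L),("R",Rr),("U",U)):
    q,v=edge(e,0);print(n,q.round(4),v.round(4),np.arctan2(v[1],v[0]).round(4))
print(L[0],Rr[0],U[0])
yaw=.325;X=np.array([np.cos(yaw),np.sin(yaw)]);Y=np.array([-X[1],X[0]])
ql,_=edge(L,0);qr,_=edge(Rr,0);qu,_=edge(U,0)
print("width",(ql-qr)@X,"cx",(ql+qr)@X/2,"knobx",m[:2]@X,"uy",qu@Y,"knoby from U",qu@Y+.15,"knoby",m[:2]@Y)
E
```

```text
tab 302 [317.3 161.4] [0.5616 0.0796 0.068 ] [0.013  0.0215]
tab 263 [338.  192.9] [0.5324 0.1013 0.068 ] [0.0131 0.0191]
tab 90 [270.7 221.2] [0.5826 0.148  0.068 ] [0.0143 0.0072]
org 88 [322.8 103.5] [0.5664 0.0292 0.019 ]
knob [0.547  0.0905 0.068 ] sep 0.0365 ang 2.5037
L [0.6181 0.0179] [ 0.3295 -0.9442] -1.2351
R [ 0.5334 -0.0135] [ 0.3285 -0.9445] -1.236
U [ 0.5895 -0.0505] [0.9431 0.3325] 0.339
(np.float32(277.5), 35) (np.float32(366.5), 35) (290, np.float32(17.5))
width 0.09030791517788345 cx 0.5462862587731652 knobx 0.5472550115007472 uy -0.23608320508829755 knoby from U -0.08608320508829756 knoby -0.08893788751664466
```

```bash
python3 - <<'E'
from h import *
go([.574,.0077,.06],-1.235)
E
```

```text
at [0.6047 0.1125 0.1992] -1.2468 jog [ 1.493  1.041  2.32  -0.135]
```

Call:
jog_arm(
  deltas=[
    [[0.7,0.5,0,-0.135],[1.49,1.04,0,-0.135],[1.49,1.04,0.5,-0.135],[1.49,1.04,1.2,-0.135],[1.49,1.04,1.9,-0.135],[1.49,1.04,2.32,-0.135],[1.49,1.04,2.32,-0.135],[1.49,1.04,2.32,-0.135]],
  ],
)

```text
t: 7.38
eef_pos: [0.5752, 0.0087, 0.0611]
ee_rot: [-3.14, -0.0, -1.234]
force: [-0.5, 0.3, -0.5]
width: 0.0313
gripper_force: 12.0
```

```bash
python3 - <<'E'
from h import *
f=grab_frame("wrist");save(f,"w4.png")
go([.574,.0077,.0112],-1.235);print(arm.get_state()["force"])
X=np.array([.9441,.3297]);Y=np.array([-.3297,.9441]);s=arm.get_state()["eef_pos"][:2];print(s@X-.5443,s@Y+.1521)
E
```

```text
at [0.5754 0.0089 0.0614] -1.2338 jog [0.011 0.029 0.836 0.014]
[ 0.38617562 -0.36309431  0.27961607]
0.0018820778874171218 -0.029190449643579974
```

View pics/w4.png

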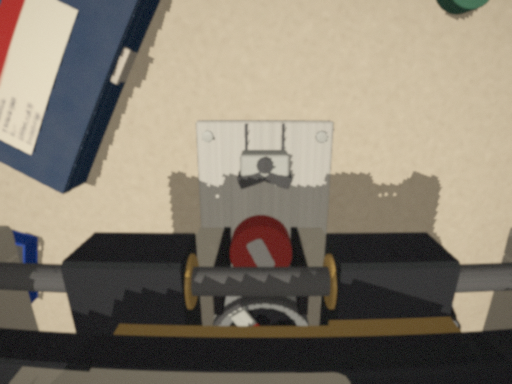

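The puck at (261,245) lines up with the stop at (265,165), and the plate edges at 198 and 332 are centred on it. I'll lower it.

Call:
jog_arm(
  deltas=[
    [[0.01,0.03,0.3,0],[0.01,0.03,0.6,0],[0.01,0.03,0.75,0],[0.01,0.03,0.84,0],[0.01,0.03,0.84,0]],
  ],
)

```text
t: 8.05
eef_pos: [0.5734, 0.0079, 0.01]
ee_rot: [-3.14, -0.0, -1.233]
force: [0.1, -0.3, 0.6]
width: 0.031
gripper_force: 12.0
```

Call:
jog_arm(
  deltas=[
    [[0,0,0,0],[0,0,0,0],[0,0,0,0],[0,0,0,0]],
  ],
  grip=46,
)

```text
t: 8.55
eef_pos: [0.5729, 0.0078, 0.0094]
ee_rot: [-3.142, 0.0, -1.234]
force: [-0.8, 0.7, 0.2]
width: 0.0459
gripper_force: 0.0
```

Call:
jog_arm(
  deltas=[
    [[0,0,-0.2,0],[0,0,-0.6,0],[0,0,-1.5,0],[0,0,-2.4,0],[-1.2,0,-2.6,0],[-1.8,0,-2.6,0],[-1.8,0,-2.6,0]],
  ],
)

```text
t: 9.43
eef_pos: [0.5367, 0.1121, 0.167]
ee_rot: [-3.139, 0.001, -1.23]
force: [-0.8, 0.8, 0.4]
width: 0.0459
gripper_force: 0.0
```

```bash
python3 - <<'E'
from h import *
f=grab_frame("wrist");save(f,"w5.png")
redmount(f,[.574,.0077,.014],.014);go([.5443*.9441+.092*.3297,.5443*.3297-.092*.9441+0,.1])
E
```

```text
px [261.2  53.7] pos [0.5737 0.0072 0.014 ] size [0.031 0.031]
at [0.5369 0.111  0.1666] -1.231 jog [ 0.329 -0.013  1.11   0.   ]
```

View pics/w5.png

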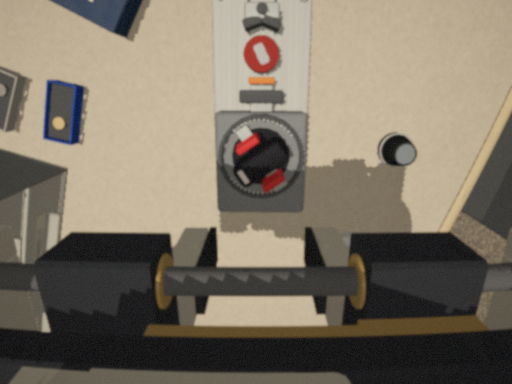

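The puck stands in the gap at (261,54), between the jaw at row 80 and the stop at row 20. I'll refine the knob position and tab angle from this same view.

```bash
cat > k.py <<'E'
from h import *
def knob(f,ctr=(.5442,.0926)):
    h=hue(f);H,S,V=[h[:,:,i].astype(int) for i in range(3)]
    g=proj(f,[*ctr,.068])[0];yy,xx=np.mgrid[:384,:512];roi=np.hypot(xx-g[0],yy-g[1])<48
    m=(((H<8)|(H>170))&(S>150)&(V>60)&roi).astype(np.uint8)
    n,l,s,c=cv2.connectedComponentsWithStats(m)
    I=sorted([i for i in range(1,n) if s[i,4]>40],key=lambda i:-s[i,4])[:2]
    # top faces are brighter than sides
    P=[];
    for i in I:
        P.append(plane(f,c[i],.066)[0]);print(s[i],c[i].round(1),P[-1].round(4),"V",np.percentile(V[l==i],[10,50,90]))
    d=P[1]-P[0];print("knob",((P[0]+P[1])/2).round(4),"sep",np.linalg.norm(d).round(4),"tabline",(np.arctan2(d[1],d[0])%np.pi).round(4))
E
python3 - <<'E'
from k import *
knob(grab_frame("wrist"))
s=arm.get_state();print(s["q"])
go([.544,.0925,.1],2.51-np.pi/2-np.pi+np.pi/1 if 0 else -2.2)
E
```

```text
[235 134  25  24 300] [247.2 145.8] [0.5594 0.08   0.066 ] V [109.8 190.  213. ]
[261 170  23  24 291] [272.3 181.5] [0.5305 0.1011 0.066 ] V [104. 119. 134.]
knob [0.5449 0.0905 0.066 ] sep 0.0358 tabline 2.5132
[ 5.59704230e-01  1.99467931e-01 -3.55492960e-01  1.48904948e-04
 -1.01498968e+00 -2.21125691e-01]
at [0.5371 0.1101 0.1662] -1.2321 jog [ 0.315 -0.012  1.103 11.091]
```

Call:
jog_arm(
  deltas=[
    [[0,0,0,2.1],[0,0,0,4.2],[0.1,0,0.4,6.3],[0.3,-0.01,0.8,8.4],[0.3,-0.01,1.1,10.5],[0.3,-0.01,1.1,11.1],[0.3,-0.01,1.1,11.1],[0.3,-0.01,1.1,11.1]],
  ],
  grip=62,
)

```text
t: 10.52
eef_pos: [0.544, 0.0924, 0.0996]
ee_rot: [-3.141, 0.0, -2.202]
force: [0.5, 0.3, 0.7]
width: 0.0622
gripper_force: 0.0
```

```bash
python3 - <<'E'
from k import *
f=grab_frame("wrist");save(f,"w6.png");go([.5445,.0918,.043],-2.2)
print(proj(f,[.5445,.0918,.068]))
t=grab_frame("top");save(t,"t6.png")
E
```

```text
at [0.544  0.0926 0.0997] -2.2018 jog [ 0.005 -0.015  0.945 -0.021]
[[260.8607624  220.87131494]]
```

View pics/w6.png

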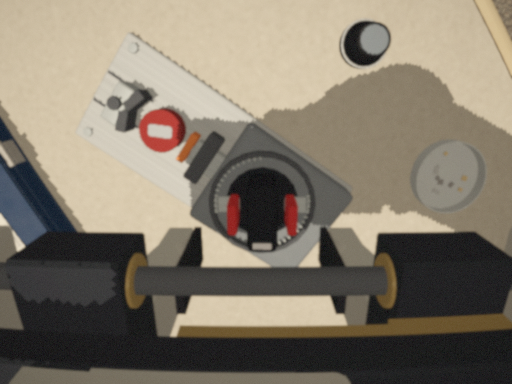

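The tabs are at (233,215) and (291,215), symmetric about the tool axis and level. I'll descend, then close with 14 N.

Call:
jog_arm(
  deltas=[
    [[0,0,0.4,0],[0,0,0.8,0],[0,0,0.94,0],[0,0,0.94,0],[0,0,0.94,0]],
  ],
)

```text
t: 11.25
eef_pos: [0.5443, 0.0932, 0.0439]
ee_rot: [-3.141, 0.001, -2.202]
force: [0.9, 0.1, -0.0]
width: 0.062
gripper_force: 0.0
```

Call:
jog_arm(
  deltas=[
    [[0,0,0,0],[0,0,0,0],[0,0,0,0],[0,0,0,0],[0,0,0,0],[0,0,0,0]],
  ],
  grip=28,
  squeeze=13,
)

```text
t: 12.0
eef_pos: [0.5436, 0.0932, 0.0434]
ee_rot: [3.141, 0.0, -2.202]
force: [-2.4, 2.1, 6.4]
width: 0.0337
gripper_force: 13.0
```

```bash
python3 - <<'E'
from h import *
s=arm.get_state()
for k in("eef_pos","ee_rot","force","moment","width","gripper_force"):print(k,np.round(s[k],4))
E
```

```text
eef_pos [0.5436 0.0932 0.0434]
ee_rot [ 3.1415e+00  4.0000e-04 -2.2023e+00]
force [-2.4397  2.0833  6.4278]
moment [ 0.7443  1.2708 -0.0571]
width 0.0337
gripper_force 13.0046
```

Call:
jog_arm(
  deltas=[
    [[0,0,0,0.5],[0,0,0,1.0],[0,0,0,1.5],[0,0,0,2.0],[0,0,0,2.5],[0,0,0,3.0],[0,0,0,3.5],[0,0,0,4.0]],
  ],
  squeeze=15,
)

```text
t: 13.0
eef_pos: [0.5436, 0.0932, 0.0435]
ee_rot: [3.141, 0.0, -2.552]
force: [-2.8, 2.1, 6.2]
width: 0.0337
gripper_force: 15.0
```

```bash
cat > s.py <<'E'
from h import *
s=arm.get_state();print(s["t"],s["eef_pos"].round(4),"turned",round(-2.2023-s["ee_rot"][2],4),"F",s["force"].round(1),"M",s["moment"].round(3),"w",round(s["width"],4),s["gripper_force"],"e6",s["joint_efforts"][5].round(3),"q6",s["q"][5].round(3))
E
python3 s.py
```

```text
13.0 [0.5436 0.0932 0.0435] turned 0.3502 F [-2.8  2.1  6.2] M [0.927 1.307 0.015] w 0.0337 15.004215985536575 e6 0.518 q6 -1.506
```

Call:
jog_arm(
  deltas=[
    [[0,0,0,0.3],[0,0,0,0.6],[0,0,0,0.6]],
  ],
)

```text
t: 13.38
eef_pos: [0.5436, 0.0932, 0.0435]
ee_rot: [3.141, 0.0, -2.604]
force: [-2.6, 2.1, 7.0]
width: 0.0336
gripper_force: 15.0
```

```bash
python3 s.py; python3 - <<'E'
from k import *
f=grab_frame("wrist");save(f,"w7.png")
h=hue(f);H,S,V=[h[:,:,i].astype(int) for i in range(3)]
X=np.array([.9441,.3297]);Y=np.array([-.3297,.9441])
for nm,m,g,z in(("puck",((H<8)|(H>170))&(S>110)&(V>50),[.5737,.0072,.022],.022),("jaw",(H>=6)&(H<20)&(S>150)&(V>100),[.567,.025,.019],.019)):
    n,l,s,c=cv2.connectedComponentsWithStats(m.astype(np.uint8));q=proj(f,g)[0]
    for i in range(1,n):
        if s[i,4]>20 and np.hypot(*(c[i]-q))<60:
            P=plane(f,c[i],z)[0,:2];print(nm,s[i],c[i].round(1),"clamp",(P@X-.5443).round(4),(P@Y+.1521).round(4))
E
```

```text
13.375 [0.5436 0.0932 0.0435] turned 0.4016 F [-2.6  2.1  7. ] M [ 0.814  1.261 -0.029] w 0.0336 15.004609823226929 e6 -0.137 q6 -1.558
puck [  80  167   57   54 1862] [109.3 192.1] clamp -0.0037 -0.0313
jaw [131 180  19  40 457] [138.8 197.9] clamp -0.0025 -0.0145
```

View pics/w7.png

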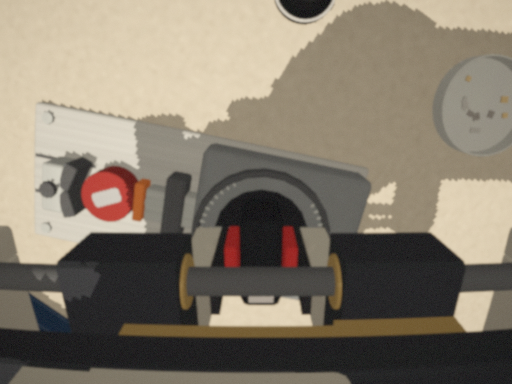

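The puck at (109,192) is now in contact with the jaw and close to the V-stop arms. From here I'll turn in small steps and feel the torque.

Call:
jog_arm(
  deltas=[
    [[0,0,0,0.4],[0,0,0,0.4],[0,0,0,0.4]],
  ],
)

```text
t: 13.8
eef_pos: [0.5436, 0.0933, 0.0435]
ee_rot: [3.141, 0.0, -2.639]
force: [-3.8, 2.2, 6.0]
width: 0.0334
gripper_force: 15.0
```

```bash
python3 s.py
```

```text
13.8 [0.5436 0.0933 0.0435] turned 0.4362 F [-3.8  2.2  6. ] M [8.970e-01 1.273e+00 1.000e-03] w 0.0334 15.004536509513855 e6 0.032 q6 -1.592
```

Call:
jog_arm(
  deltas=[
    [[0,0,0,0.4],[0,0,0,0.4],[0,0,0,0.4]],
  ],
)

```text
t: 14.18
eef_pos: [0.5436, 0.0933, 0.0435]
ee_rot: [3.141, 0.0, -2.673]
force: [-2.9, 2.2, 6.3]
width: 0.0338
gripper_force: 15.0
```

```bash
python3 s.py
```

```text
14.175 [0.5436 0.0933 0.0435] turned 0.4711 F [-2.9  2.2  6.3] M [ 0.854  1.338 -0.057] w 0.0338 15.004562437534332 e6 0.032 q6 -1.627
```

Call:
jog_arm(
  deltas=[
    [[0,0,0,0.4],[0,0,0,0.4],[0,0,0,0.4]],
  ],
)

```text
t: 14.55
eef_pos: [0.5436, 0.0933, 0.0435]
ee_rot: [3.141, 0.0, -2.708]
force: [-2.9, 2.5, 5.5]
width: 0.0336
gripper_force: 15.0
```

```bash
python3 s.py
```

```text
14.55 [0.5436 0.0933 0.0435] turned 0.506 F [-2.9  2.5  5.5] M [ 0.85   1.233 -0.014] w 0.0336 15.004457384347916 e6 0.032 q6 -1.662
```

Call:
jog_arm(
  deltas=[
    [[0,0,0,0.4],[0,0,0,0.4],[0,0,0,0.4]],
  ],
)

```text
t: 14.92
eef_pos: [0.5436, 0.0932, 0.0435]
ee_rot: [3.141, 0.0, -2.743]
force: [-3.7, 2.5, 6.4]
width: 0.0337
gripper_force: 15.0
```

```bash
python3 s.py
```

```text
14.925 [0.5436 0.0932 0.0435] turned 0.541 F [-3.7  2.5  6.4] M [ 0.912  1.277 -0.024] w 0.0337 15.004471242427826 e6 0.032 q6 -1.697
```

Call:
jog_arm(
  deltas=[
    [[0,0,0,0.4],[0,0,0,0.4],[0,0,0,0.4]],
  ],
)

```text
t: 15.3
eef_pos: [0.5436, 0.0933, 0.0435]
ee_rot: [3.141, 0.0, -2.778]
force: [-3.5, 2.9, 5.2]
width: 0.0337
gripper_force: 15.0
```

```bash
python3 s.py
```

```text
15.3 [0.5436 0.0933 0.0435] turned 0.5758 F [-3.5  2.9  5.2] M [ 0.955  1.286 -0.088] w 0.0337 15.004321038722992 e6 0.032 q6 -1.732
```

Call:
jog_arm(
  deltas=[
    [[0,0,0,0.4],[0,0,0,0.4],[0,0,0,0.4]],
  ],
)

```text
t: 15.68
eef_pos: [0.5436, 0.0933, 0.0435]
ee_rot: [3.141, 0.0, -2.813]
force: [-3.3, 2.4, 6.8]
width: 0.0337
gripper_force: 15.0
```

```bash
python3 s.py
```

```text
15.675 [0.5436 0.0933 0.0435] turned 0.6107 F [-3.3  2.4  6.8] M [0.911 1.353 0.005] w 0.0337 15.004328191280365 e6 0.032 q6 -1.767
```

Call:
jog_arm(
  deltas=[
    [[0,0,0,0.4],[0,0,0,0.4],[0,0,0,0.4]],
  ],
)

```text
t: 16.05
eef_pos: [0.5436, 0.0933, 0.0435]
ee_rot: [3.141, 0.0, -2.848]
force: [-2.6, 2.2, 6.9]
width: 0.0336
gripper_force: 15.0
```

```bash
python3 s.py
```

```text
16.05 [0.5436 0.0933 0.0435] turned 0.6457 F [-2.6  2.2  6.9] M [ 0.884  1.267 -0.036] w 0.0336 15.004172176122665 e6 0.032 q6 -1.802
```

Call:
jog_arm(
  deltas=[
    [[0,0,0,0.4],[0,0,0,0.4],[0,0,0,0.4]],
  ],
)

```text
t: 16.42
eef_pos: [0.5436, 0.0933, 0.0435]
ee_rot: [3.141, 0.0, -2.883]
force: [-3.0, 2.6, 6.0]
width: 0.0339
gripper_force: 15.0
```

```bash
python3 s.py
```

```text
16.425 [0.5436 0.0933 0.0435] turned 0.6805 F [-3.   2.6  6. ] M [ 0.922  1.319 -0.024] w 0.0339 15.003476589918137 e6 0.004 q6 -1.837
```

Call:
jog_arm(
  deltas=[
    [[0,0,0,0.4],[0,0,0,0.4],[0,0,0,0.4]],
  ],
)

```text
t: 16.8
eef_pos: [0.5436, 0.0933, 0.0435]
ee_rot: [3.141, 0.0, -2.918]
force: [-3.0, 2.2, 6.7]
width: 0.0335
gripper_force: 15.0
```

```bash
python3 s.py; python3 - <<'E'
from k import *
f=grab_frame("wrist")
h=hue(f);H,S,V=[h[:,:,i].astype(int) for i in range(3)]
X=np.array([.9441,.3297]);Y=np.array([-.3297,.9441])
for nm,m,g,z in(("puck",((H<8)|(H>170))&(S>110)&(V>50),[.5737,.0072,.022],.022),("jaw",(H>=6)&(H<20)&(S>150)&(V>100),[.567,.025,.019],.019)):
    n,l,s,c=cv2.connectedComponentsWithStats(m.astype(np.uint8));q=proj(f,g)[0]
    for i in range(1,n):
        if s[i,4]>20 and np.hypot(*(c[i]-q))<60:
            P=plane(f,c[i],z)[0,:2];print(nm,s[i],c[i].round(1),"clamp",(P@X-.5443).round(4),(P@Y+.1521).round(4))
E
```

```text
16.8 [0.5436 0.0933 0.0435] turned 0.7153 F [-3.   2.2  6.7] M [0.912 1.314 0.098] w 0.0335 15.00532016158104 e6 -0.085 q6 -1.871
puck [ 78 211  50  31 861] [103.2 224.7] clamp -0.0118 -0.0349
jaw [123 216  16  17 185] [130.  224.1] clamp -0.0093 -0.0194
```

Call:
jog_arm(
  deltas=[
    [[0,0,0,0.3],[0,0,0,0.3],[0,0,0,0.3]],
  ],
)

```text
t: 17.23
eef_pos: [0.5436, 0.0933, 0.0435]
ee_rot: [3.141, 0.0, -2.944]
force: [-3.2, 1.6, 6.3]
width: 0.0335
gripper_force: 15.0
```

```bash
python3 s.py
```

```text
17.225 [0.5436 0.0933 0.0435] turned 0.7414 F [-3.2  1.6  6.3] M [0.904 1.312 0.07 ] w 0.0335 15.006932616233826 e6 -0.111 q6 -1.898
```

Call:
jog_arm(
  deltas=[
    [[0,0,0,0.3],[0,0,0,0.3],[0,0,0,0.3]],
  ],
)

```text
t: 17.6
eef_pos: [0.5436, 0.0933, 0.0435]
ee_rot: [3.141, 0.0, -2.97]
force: [-3.5, 2.2, 5.5]
width: 0.0335
gripper_force: 15.0
```

```bash
python3 s.py
```

```text
17.6 [0.5436 0.0933 0.0435] turned 0.7675 F [-3.5  2.2  5.5] M [0.916 1.271 0.18 ] w 0.0335 15.009288936853409 e6 -0.141 q6 -1.924
```

Call:
jog_arm(
  deltas=[
    [[0,0,0,0.3],[0,0,0,0.6],[0,0,0,0.6],[0,0,0,0.6]],
  ],
  squeeze=16,
)

```text
t: 18.1
eef_pos: [0.5436, 0.0933, 0.0435]
ee_rot: [3.141, 0.0, -3.022]
force: [-4.4, 2.1, 6.5]
width: 0.0338
gripper_force: 16.0
```

```bash
python3 s.py
```

```text
18.1 [0.5436 0.0933 0.0435] turned 0.8197 F [-4.4  2.1  6.5] M [0.907 1.334 0.178] w 0.0338 16.016797721385956 e6 -0.2 q6 -1.976
```

Call:
jog_arm(
  deltas=[
    [[0,0,0,0.3],[0,0,0,0.6],[0,0,0,0.6],[0,0,0,0.6]],
  ],
)

```text
t: 18.6
eef_pos: [0.5436, 0.0933, 0.0435]
ee_rot: [3.141, 0.0, -3.074]
force: [-4.6, 3.2, 6.4]
width: 0.0335
gripper_force: 16.0
```

```bash
python3 s.py
```

```text
18.6 [0.5436 0.0933 0.0435] turned 0.8719 F [-4.6  3.2  6.4] M [0.955 1.292 0.303] w 0.0335 16.025627553462982 e6 -0.259 q6 -2.028
```

Call:
jog_arm(
  deltas=[
    [[0,0,0,0.3],[0,0,0,0.6],[0,0,0,0.6],[0,0,0,0.6]],
  ],
)

```text
t: 19.1
eef_pos: [0.5436, 0.0933, 0.0435]
ee_rot: [3.141, 0.0, -3.126]
force: [-3.5, 2.4, 6.0]
width: 0.0338
gripper_force: 16.0
```

```bash
python3 s.py
```

```text
19.1 [0.5436 0.0933 0.0435] turned 0.9242 F [-3.5  2.4  6. ] M [0.905 1.317 0.338] w 0.0338 16.03735461831093 e6 -0.318 q6 -2.081
```

Call:
jog_arm(
  deltas=[
    [[0,0,0,0],[0,0,0,0],[0,0,0,0],[0,0,0,0]],
  ],
  squeeze=7,
)

```text
t: 19.6
eef_pos: [0.5438, 0.0929, 0.0433]
ee_rot: [-3.142, 0.0, -3.127]
force: [-2.4, 0.2, 5.8]
width: 0.039
gripper_force: 7.0
```

```bash
python3 s.py
```

```text
19.6 [0.5438 0.0929 0.0433] turned 0.9246 F [-2.4  0.2  5.8] M [0.292 0.819 0.287] w 0.039 7.049862742424011 e6 -0.3 q6 -2.081
```

Call:
jog_arm(
  deltas=[
    [[0,0,0,0],[0,0,0,0],[0,0,0,-0.2],[0,0,0,-0.4],[0,0,0,-0.4]],
  ],
  squeeze=5.5,
)

```text
t: 20.23
eef_pos: [0.5438, 0.0929, 0.0431]
ee_rot: [3.142, 0.0, -3.092]
force: [-0.7, 1.1, 4.2]
width: 0.042
gripper_force: 5.5
```

```bash
python3 s.py
```

```text
20.225 [0.5438 0.0929 0.0431] turned 0.8898 F [-0.7  1.1  4.2] M [0.175 0.208 0.098] w 0.042 5.503815561532974 e6 0.01 q6 -2.046
```

Call:
jog_arm(
  deltas=[
    [[0,0,0,-0.3],[0,0,0,-0.6],[0,0,0,-0.6]],
  ],
)

```text
t: 20.6
eef_pos: [0.5439, 0.0931, 0.043]
ee_rot: [3.141, 0.0, -3.039]
force: [0.2, 2.7, 2.8]
width: 0.0402
gripper_force: 5.5
```

```bash
python3 s.py
```

```text
20.6 [0.5439 0.0931 0.043 ] turned 0.8372 F [0.2 2.7 2.8] M [ 0.711 -0.075  0.171] w 0.0402 5.502965971827507 e6 0.001 q6 -1.993
```

The load has left the wrist, so the knob is held by a notch. I'll open the fingers, lift and check.

Call:
jog_arm(
  deltas=[
    [[0,0,0,0],[0,0,0,0],[0,0,0,0],[0,0,-0.3,0],[0,0,-1,0],[0,0,-1.8,0],[0,0,-1.8,0]],
  ],
  grip=62,
)

```text
t: 21.48
eef_pos: [0.5458, 0.0937, 0.1549]
ee_rot: [3.14, 0.007, -3.04]
force: [-0.4, 0.4, -0.6]
width: 0.0625
gripper_force: 0.0
```

```bash
cat > c.py <<'E'
from k import *
f=grab_frame("wrist");knob(f)
h=hue(f);H,S,V=[h[:,:,i].astype(int) for i in range(3)]
X=np.array([.9441,.3297]);Y=np.array([-.3297,.9441])
for nm,m,g,z in(("puck",((H<8)|(H>170))&(S>110)&(V>50),[.5737,.0022,.022],.022),("jaw",(H>=6)&(H<20)&(S>150)&(V>100),[.567,.015,.019],.019)):
    n,l,s,c=cv2.connectedComponentsWithStats(m.astype(np.uint8));q=proj(f,g)[0]
    for i in range(1,n):
        if s[i,4]>20 and np.hypot(*(c[i]-q))<60:
            P=plane(f,c[i],z)[0,:2];print(nm,s[i],c[i].round(1),"clamp",(P@X-.5443).round(4),(P@Y+.1521).round(4))
E
python3 s.py; python3 c.py
```

```text
21.475 [0.5458 0.0937 0.1549] turned 0.8375 F [-0.4  0.4 -0.6] M [-0.021 -0.015 -0.028] w 0.0625 0.0 e6 0.004 q6 -1.994
[233 172  10  32 254] [237.1 187.8] [0.5448 0.0743 0.066 ] V [101.3 137.5 215. ]
[278 167  11  31 232] [282.9 182.6] [0.5369 0.1097 0.066 ] V [107.1 143.  212. ]
knob [0.5409 0.092  0.066 ] sep 0.0363 tabline 1.7901
puck [143 179  34  34 686] [159.  195.8] clamp -0.0026 -0.0376
jaw [171 180  13  24 163] [176.8 191.4] clamp -0.002 -0.0207
```

The tab line suggests the knob fell back into notch 6 (about 0.72 turned). To settle touch angle and knob angle, I'll go back to the earlier w5 pose and compare against that picture.

```bash
python3 - <<'E'
from h import *
go([.5369,.111,.1666],-1.231)
E
```

```text
at [0.5445 0.0933 0.1526] -3.0403 jog [  0.095   0.307  -0.233 -20.733]
```

Call:
jog_arm(
  deltas=[
    [[0,0.1,-0.1,-2.1],[0,0.2,-0.23,-4.2],[0.1,0.3,-0.23,-6.3],[0.1,0.3,-0.23,-8.4],[0.1,0.3,-0.23,-10.5],[0.1,0.3,-0.23,-12.6],[0.1,0.3,-0.23,-14.7],[0.1,0.3,-0.23,-16.8]],
  ],
)

```text
t: 22.52
eef_pos: [0.535, 0.1097, 0.1631]
ee_rot: [3.139, -0.001, -1.568]
force: [1.1, -0.0, 0.6]
width: 0.0621
gripper_force: 0.0
```

Call:
jog_arm(
  deltas=[
    [[0,0,0,-2.0],[0,0,0,-3.93],[0,0,0,-3.93],[0,0,0,-3.93],[0,0,0,-3.93]],
  ],
)

```text
t: 23.15
eef_pos: [0.5357, 0.1101, 0.1645]
ee_rot: [3.141, -0.0, -1.233]
force: [0.2, -0.0, 0.6]
width: 0.0616
gripper_force: 0.0
```

```bash
cat > d.py <<'E'
from k import *
f=grab_frame("wrist");old=dict(f);s=arm.get_state();print(s["eef_pos"],s["ee_rot"][2])
cv2.imwrite("pics/w8.png",f["img"][:,:,::-1])
old["img"]=cv2.imread("pics/w5.png")[:,:,::-1].copy()
def feat(g):
    knob(g);h=hue(g);H,S,V=[h[:,:,i].astype(int) for i in range(3)]
    roi=np.zeros(H.shape,bool);roi[20:130,205:320]=1
    o=(H>=6)&(H<20)&(S>130)&(V>90)&roi; r=((H<8)|(H>170))&(S>120)&(V>60)&roi;r[100:]=0
    bar=(V<80)&(S<90)&roi
    for n,m in(("jaw",o),("puck",r)):
        p=np.argwhere(m)[:,::-1];e=cv2.minAreaRect(p.astype(np.float32));print(n,len(p),p.mean(0).round(2),p.min(0),p.max(0))
    gr=cv2.cvtColor(g["img"],cv2.COLOR_RGB2GRAY);print(gr[60:125,262].tolist())
    return gr
a=feat(old);b=feat(f)
# registration of the static plate/table between the two views
t=a[150:210,320:500]; r=cv2.matchTemplate(b[140:220,310:510],t,cv2.TM_CCOEFF_NORMED);print(cv2.minMaxLoc(r))
t=a[10:110,205:235]; r=cv2.matchTemplate(b[0:120,195:245],t,cv2.TM_CCOEFF_NORMED);print(cv2.minMaxLoc(r))
q=plane(f,[[262,79],[262,89]],.019);print("mm/px",np.linalg.norm(q[1]-q[0])*100)
E
python3 d.py
```

```text
[0.53576306 0.11016097 0.16457131] -1.2327094541002037
[235 133  25  23 297] [247.3 144.3] [0.5583 0.0775 0.066 ] V [109.6 189.  213. ]
[262 168  22  24 289] [272.6 179.9] [0.5296 0.0983 0.066 ] V [105. 121. 134.]
knob [0.5439 0.0879 0.066 ] sep 0.0354 tabline 2.5144
jaw 150 [261.33  80.48] [249  78] [274  83]
puck 728 [261.21  53.82] [244  36] [278  72]
[186, 184, 184, 171, 146, 115, 91, 87, 88, 91, 86, 83, 84, 104, 135, 160, 172, 166, 157, 159, 158, 155, 149, 141, 140, 160, 181, 189, 184, 160, 124, 93, 94, 93, 93, 94, 89, 88, 89, 88, 92, 86, 108, 148, 175, 183, 188, 187, 187, 185, 174, 144, 113, 106, 88, 87, 88, 87, 102, 126, 137, 138, 138, 139, 142]
[248 135  27  16 327] [260.9 142.9] [0.5486 0.0729 0.066 ] V [110. 174. 206.]
[244 178  24  17 322] [255.6 185.9] [0.5409 0.1077 0.066 ] V [ 99. 110. 128.]
knob [0.5447 0.0903 0.066 ] sep 0.0356 tabline 1.7868
jaw 191 [258.98  66.85] [246  63] [271  71]
puck 813 [258.71  44.18] [242  25] [276  63]
[83, 81, 83, 92, 120, 142, 149, 152, 152, 145, 131, 125, 151, 175, 185, 186, 186, 185, 185, 186, 183, 185, 186, 184, 185, 184, 183, 183, 184, 183, 176, 154, 114, 92, 92, 89, 90, 88, 87, 83, 84, 84, 86, 82, 95, 116, 133, 151, 174, 184, 185, 177, 150, 113, 94, 90, 80, 81, 82, 88, 110, 139, 148, 134, 139]
(0.5036316514015198, 0.9828683733940125, (0, 0), (9, 11))
(-0.19651304185390472, 0.9506456851959229, (20, 8), (7, 12))
mm/px 0.8639597840933022
```

Comparing the same pose before and after, the tab line turned 0.73 rad, so the knob is in notch 6. Jaw travel puts the touch near 0.70, so notch 7 should hold about 15 N. I'll re-pinch and go on past notch 7.

```bash
python3 - <<'E'
from h import *
go([.5440,.0925,.1],-2.924)
E
```

```text
at [0.5358 0.1102 0.1646] -1.2327 jog [ 0.323 -0.032  1.076 19.381]
```

Call:
jog_arm(
  deltas=[
    [[0,0,0,2.1],[0,0,0,4.2],[0.1,0,0,6.3],[0.32,-0.03,0.3,8.4],[0.32,-0.03,0.6,10.5],[0.32,-0.03,1.0,12.6],[0.32,-0.03,1.08,14.7],[0.32,-0.03,1.08,16.8]],
  ],
)

```text
t: 24.2
eef_pos: [0.5436, 0.0925, 0.0992]
ee_rot: [-3.142, -0.001, -2.704]
force: [0.9, -0.3, 0.6]
width: 0.0621
gripper_force: 0.0
```

Call:
jog_arm(
  deltas=[
    [[0,0,0,2.0],[0,0,0,2.58],[0,0,0,2.58],[0,0,0,2.58]],
  ],
)

```text
t: 24.7
eef_pos: [0.544, 0.0927, 0.1]
ee_rot: [3.142, 0.0, -2.921]
force: [-0.5, 0.6, 0.6]
width: 0.0619
gripper_force: 0.0
```

```bash
python3 - <<'E'
from k import *
knob(grab_frame("wrist"));go([.5440,.0925,.0432],-2.924)
E
```

```text
[227 192  12  43 406] [232.5 212.6] [0.5442 0.0738 0.066 ] V [117.5 144.  153.5]
[284 192  12  42 396] [290.1 212.3] [0.5361 0.109  0.066 ] V [118.5 145.  153.5]
knob [0.5401 0.0914 0.066 ] sep 0.0362 tabline 1.7973
at [0.544  0.0927 0.1   ] -2.9215 jog [ 0.001 -0.004  0.947  0.028]
```

Aligned: the tabs are level and symmetric at columns 232.5 and 290.1. I'll descend and pinch.

Call:
jog_arm(
  deltas=[
    [[0,0,0.4,0],[0,0,0.8,0],[0,0,0.94,0],[0,0,0.94,0]],
  ],
)

```text
t: 25.25
eef_pos: [0.5438, 0.0926, 0.0434]
ee_rot: [-3.141, -0.001, -2.922]
force: [0.2, -0.6, 0.2]
width: 0.062
gripper_force: 0.0
```

Call:
jog_arm(
  deltas=[
    [[0,0,0,0],[0,0,0,0],[0,0,0,0],[0,0,0,0],[0,0,0,0]],
  ],
  grip=28,
  squeeze=16,
)

```text
t: 25.88
eef_pos: [0.5444, 0.0934, 0.0444]
ee_rot: [3.141, 0.001, -2.922]
force: [-2.7, 4.3, 6.2]
width: 0.0337
gripper_force: 16.0
```

```bash
python3 s.py
```

```text
25.875 [0.5444 0.0934 0.0444] turned 0.7196 F [-2.7  4.3  6.2] M [1.336 1.095 0.08 ] w 0.0337 16.01600155234337 e6 -0.075 q6 -1.875
```

Call:
jog_arm(
  deltas=[
    [[0,0,0,0.4],[0,0,0,0.8],[0,0,0,1.2],[0,0,0,1.6],[0,0,0,1.6],[0,0,0,1.6]],
  ],
)

```text
t: 26.62
eef_pos: [0.5444, 0.0933, 0.0444]
ee_rot: [3.141, 0.001, -3.061]
force: [-2.4, 3.0, 6.3]
width: 0.0336
gripper_force: 16.0
```

```bash
python3 s.py
```

```text
26.625 [0.5444 0.0933 0.0444] turned 0.8588 F [-2.4  3.   6.3] M [1.119 0.976 0.25 ] w 0.0336 16.023475527763367 e6 -0.239 q6 -2.015
```

Call:
jog_arm(
  deltas=[
    [[0,0,0,0.4],[0,0,0,0.8],[0,0,0,1.2],[0,0,0,1.2],[0,0,0,1.2]],
  ],
  squeeze=17,
)

```text
t: 27.25
eef_pos: [0.5444, 0.0933, 0.0444]
ee_rot: [3.141, 0.001, 3.118]
force: [-2.3, 1.9, 5.5]
width: 0.0339
gripper_force: 17.0
```

```bash
python3 s.py; python3 - <<'E'
from k import *
knob(grab_frame("wrist"))
E
```

```text
27.25 [0.5444 0.0933 0.0444] turned -5.3199 F [-2.3  1.9  5.5] M [0.931 0.931 0.317] w 0.0339 17.039532959461212 e6 -0.358 q6 -2.119
[281 223  18  44 659] [288.6 246.3] [0.5362 0.1057 0.066 ] V [ 96.8 135.  157. ]
[223 224  18  43 627] [232.1 247.2] [0.536  0.0795 0.066 ] V [ 97.6 135.  157. ]
knob [0.5361 0.0926 0.066 ] sep 0.0262 tabline 1.563
```

Call:
jog_arm(
  deltas=[
    [[0,0,0,0],[0,0,0,0],[0,0,0,0]],
  ],
  squeeze=7.3,
)

```text
t: 27.68
eef_pos: [0.5445, 0.0929, 0.0442]
ee_rot: [3.141, 0.001, 3.117]
force: [-0.6, 0.1, 5.5]
width: 0.0381
gripper_force: 7.4
```

```bash
sed -i 's/-2.2023-s\["ee_rot"\]\[2\],4/(-2.2023-s["ee_rot"][2])%6.283185,4/' s.py; python3 s.py
```

```text
27.675 [0.5445 0.0929 0.0442] turned 0.9638 F [-0.6  0.1  5.5] M [0.316 0.395 0.311] w 0.0381 7.4111077934503555 e6 -0.316 q6 -2.119
```

Call:
jog_arm(
  deltas=[
    [[0,0,0,-0.2],[0,0,0,-0.2]],
  ],
)

```text
t: 27.92
eef_pos: [0.5445, 0.0929, 0.0442]
ee_rot: [3.141, 0.001, 3.135]
force: [-0.8, 1.1, 5.1]
width: 0.0383
gripper_force: 7.4
```

```bash
python3 s.py; python3 - <<'E'
from k import *
knob(grab_frame("wrist"))
E
```

```text
27.925 [0.5445 0.0929 0.0442] turned 0.9461 F [-0.8  1.1  5.1] M [0.341 0.425 0.341] w 0.0383 7.408546730875969 e6 -0.209 q6 -2.102
[285 224  18  43 619] [293.1 247.4] [0.5365 0.1072 0.066 ] V [116. 136. 157.]
[218 227  20  40 595] [227.8 249.5] [0.5374 0.077  0.066 ] V [117. 135. 157.]
knob [0.5369 0.0921 0.066 ] sep 0.0302 tabline 1.6005
```

Call:
jog_arm(
  deltas=[
    [[0,0,0,-0.3],[0,0,0,-0.3]],
  ],
)

```text
t: 28.22
eef_pos: [0.5445, 0.0929, 0.0442]
ee_rot: [3.141, 0.001, -3.122]
force: [-1.6, 1.0, 5.7]
width: 0.0381
gripper_force: 7.4
```

```bash
python3 s.py
```

```text
28.225 [0.5445 0.0929 0.0442] turned 0.9197 F [-1.6  1.   5.7] M [0.318 0.407 0.314] w 0.0381 7.3986223340034485 e6 -0.139 q6 -2.075
```

Call:
jog_arm(
  deltas=[
    [[0,0,0,-0.3],[0,0,0,-0.3]],
  ],
)

```text
t: 28.48
eef_pos: [0.5445, 0.0929, 0.0442]
ee_rot: [3.141, 0.001, -3.096]
force: [-1.1, 0.5, 5.7]
width: 0.0386
gripper_force: 7.4
```

```bash
python3 s.py
```

```text
28.475 [0.5445 0.0929 0.0442] turned 0.8937 F [-1.1  0.5  5.7] M [0.303 0.285 0.304] w 0.0386 7.379850000143051 e6 -0.111 q6 -2.049
```

Call:
jog_arm(
  deltas=[
    [[0,0,0,-0.15],[0,0,0,-0.3],[0,0,0,-0.3]],
  ],
)

```text
t: 28.85
eef_pos: [0.5445, 0.0929, 0.0442]
ee_rot: [3.141, 0.001, -3.07]
force: [-0.6, 2.2, 5.8]
width: 0.0387
gripper_force: 7.4
```

```bash
python3 s.py
```

```text
28.85 [0.5445 0.0929 0.0442] turned 0.8678 F [-0.6  2.2  5.8] M [0.359 0.345 0.241] w 0.0387 7.352377474308014 e6 -0.143 q6 -2.023
```

Call:
jog_arm(
  deltas=[
    [[0,0,0,-0.15],[0,0,0,-0.3],[0,0,0,-0.3]],
  ],
)

```text
t: 29.22
eef_pos: [0.5445, 0.0929, 0.0442]
ee_rot: [3.141, 0.001, -3.044]
force: [-0.6, 1.0, 6.4]
width: 0.039
gripper_force: 7.3
```

```bash
python3 s.py;python3 - <<'E'
from k import *
knob(grab_frame("wrist"))
E
```

```text
29.225 [0.5445 0.0929 0.0442] turned 0.8417 F [-0.6  1.   6.4] M [0.344 0.362 0.219] w 0.039 7.3383211344480515 e6 -0.115 q6 -1.997
[285 224  18  43 622] [293.3 247.4] [0.535  0.1064 0.066 ] V [116. 136. 157.]
[218 227  20  40 590] [227.6 249.5] [0.539  0.0762 0.066 ] V [119. 135. 157.]
knob [0.537  0.0913 0.066 ] sep 0.0304 tabline 1.7044
```

Call:
jog_arm(
  deltas=[
    [[0,0,0,0],[0,0,0,0]],
  ],
  squeeze=17,
)

```text
t: 29.52
eef_pos: [0.5445, 0.0934, 0.0443]
ee_rot: [3.141, 0.001, -3.044]
force: [-2.7, 3.3, 7.1]
width: 0.0339
gripper_force: 17.0
```

```bash
cat > tilt.py <<'E'
from h import *
def tilt(img):
    h=cv2.cvtColor(img,cv2.COLOR_RGB2HSV);H,S,V=[h[:,:,i].astype(int) for i in range(3)]
    out=[]
    for c0,c1 in((215,262),(262,305)):
        m=((H<8)|(H>170))&(S>140)&(V>60)
        m[:,:c0]=0;m[:,c1:]=0;m[:215]=0;m[263:]=0
        L=[];Rr=[];Y=[]
        for y in range(232,262):
            x=np.flatnonzero(m[y])
            if len(x)>4:L.append(x.min());Rr.append(x.max());Y.append(y)
        out+= [round(np.polyfit(Y,L,1)[0],3),round(np.polyfit(Y,Rr,1)[0],3),round(np.mean(L),1),round(np.mean(Rr),1)]
    return out
if __name__=="__main__":
    print("w7 ",tilt(cv2.imread("pics/w7.png")[:,:,::-1].copy()))
    f=grab_frame("wrist");print("now",tilt(f["img"]));import time;save(f,"g%d.png"%int(time.time()))
E
python3 s.py; python3 tilt.py
```

```text
29.525 [0.5445 0.0934 0.0443] turned 0.8417 F [-2.7  3.3  7.1] M [1.286 0.895 0.261] w 0.0339 16.996191143989563 e6 -0.231 q6 -1.997
w7  [np.float64(-0.112), np.float64(0.045), np.float64(224.4), np.float64(239.4), np.float64(-0.027), np.float64(0.139), np.float64(281.8), np.float64(296.7)]
now [np.float64(-0.093), np.float64(0.074), np.float64(224.1), np.float64(238.9), np.float64(0.018), np.float64(0.035), np.float64(281.1), np.float64(296.8)]
```

Call:
jog_arm(
  deltas=[
    [[0,0,0,0.4],[0,0,0,0.8],[0,0,0,1.2],[0,0,0,1.2],[0,0,0,1.2]],
  ],
)

```text
t: 30.2
eef_pos: [0.5445, 0.0933, 0.0443]
ee_rot: [3.141, 0.001, 3.135]
force: [-2.3, 2.8, 7.2]
width: 0.0339
gripper_force: 17.0
```

```bash
python3 s.py; python3 tilt.py|tail -1
```

```text
30.2 [0.5445 0.0933 0.0443] turned 0.9462 F [-2.3  2.8  7.2] M [1.035 0.838 0.369] w 0.0339 17.03331470489502 e6 -0.311 q6 -2.102
now [np.float64(-0.092), np.float64(0.077), np.float64(223.9), np.float64(238.9), np.float64(0.041), np.float64(0.053), np.float64(281.0), np.float64(296.7)]
```

Call:
jog_arm(
  deltas=[
    [[0,0,0,0],[0,0,0,0],[0,0,0,0]],
  ],
  squeeze=6.8,
)

```text
t: 30.62
eef_pos: [0.5445, 0.0929, 0.044]
ee_rot: [3.141, 0.001, 3.134]
force: [0.1, 1.3, 6.6]
width: 0.0396
gripper_force: 6.9
```

```bash
python3 s.py; python3 tilt.py|tail -1
```

```text
30.625 [0.5445 0.0929 0.044 ] turned 0.9465 F [0.1 1.3 6.6] M [0.376 0.285 0.332] w 0.0396 6.920847067813156 e6 -0.277 q6 -2.102
now [np.float64(-0.122), np.float64(0.127), np.float64(218.4), np.float64(234.8), np.float64(0.049), np.float64(0.094), np.float64(286.3), np.float64(302.2)]
```

Call:
jog_arm(
  deltas=[
    [[0,0,0,-0.1],[0,0,0,-0.2],[0,0,0,-0.2]],
  ],
)

```text
t: 31.05
eef_pos: [0.5445, 0.0929, 0.0441]
ee_rot: [3.141, 0.001, -3.131]
force: [-0.6, 1.3, 5.8]
width: 0.0396
gripper_force: 6.9
```

```bash
python3 s.py; python3 tilt.py|tail -1
```

```text
31.05 [0.5445 0.0929 0.0441] turned 0.9289 F [-0.6  1.3  5.8] M [0.378 0.315 0.278] w 0.0396 6.9098762839712435 e6 -0.207 q6 -2.084
now [np.float64(-0.116), np.float64(0.132), np.float64(218.5), np.float64(234.8), np.float64(0.052), np.float64(0.096), np.float64(286.3), np.float64(302.3)]
```

Call:
jog_arm(
  deltas=[
    [[0,0,0,-0.1],[0,0,0,-0.2],[0,0,0,-0.2]],
  ],
)

```text
t: 31.48
eef_pos: [0.5445, 0.0929, 0.0441]
ee_rot: [3.141, 0.001, -3.114]
force: [-0.3, 1.2, 6.4]
width: 0.0399
gripper_force: 6.9
```

```bash
python3 s.py; python3 tilt.py|tail -1
```

```text
31.475 [0.5445 0.0929 0.0441] turned 0.9116 F [-0.3  1.2  6.4] M [0.306 0.252 0.208] w 0.0399 6.894062195306105 e6 -0.188 q6 -2.067
now [np.float64(-0.122), np.float64(0.131), np.float64(218.3), np.float64(234.8), np.float64(0.053), np.float64(0.098), np.float64(286.3), np.float64(302.3)]
```

Call:
jog_arm(
  deltas=[
    [[0,0,0,-0.1],[0,0,0,-0.2],[0,0,0,-0.2]],
  ],
)

```text
t: 31.9
eef_pos: [0.5445, 0.0928, 0.0441]
ee_rot: [3.141, 0.001, -3.096]
force: [-1.3, 1.1, 5.9]
width: 0.0399
gripper_force: 6.9
```

```bash
python3 s.py; python3 tilt.py|tail -1
```

```text
31.9 [0.5445 0.0928 0.0441] turned 0.8941 F [-1.3  1.1  5.9] M [0.388 0.315 0.262] w 0.0399 6.879079027430635 e6 -0.168 q6 -2.05
now [np.float64(-0.12), np.float64(0.132), np.float64(218.3), np.float64(234.8), np.float64(0.039), np.float64(0.092), np.float64(286.4), np.float64(302.4)]
```

Call:
jog_arm(
  deltas=[
    [[0,0,0,-0.1],[0,0,0,-0.2],[0,0,0,-0.2]],
  ],
)

```text
t: 32.33
eef_pos: [0.5445, 0.0929, 0.044]
ee_rot: [3.141, 0.001, -3.079]
force: [-0.9, 1.9, 6.0]
width: 0.0392
gripper_force: 6.9
```

```bash
python3 s.py; python3 tilt.py|tail -1
```

```text
32.325 [0.5445 0.0929 0.044 ] turned 0.8767 F [-0.9  1.9  6. ] M [0.445 0.325 0.227] w 0.0392 6.858937925688906 e6 -0.142 q6 -2.032
now [np.float64(-0.118), np.float64(0.127), np.float64(218.4), np.float64(234.8), np.float64(0.035), np.float64(0.098), np.float64(286.2), np.float64(302.3)]
```

Call:
jog_arm(
  deltas=[
    [[0,0,0,0],[0,0,0,0.4],[0,0,0,0.8],[0,0,0,0.8],[0,0,0,0.8]],
  ],
  squeeze=17,
)

```text
t: 33.0
eef_pos: [0.5445, 0.0932, 0.0442]
ee_rot: [3.141, 0.001, 3.134]
force: [-2.2, 2.9, 8.2]
width: 0.0341
gripper_force: 17.0
```

```bash
python3 s.py; python3 tilt.py|tail -1
```

```text
33.0 [0.5445 0.0932 0.0442] turned 0.9464 F [-2.2  2.9  8.2] M [1.182 0.8   0.32 ] w 0.0341 17.00667267330573 e6 -0.287 q6 -2.102
now [np.float64(-0.096), np.float64(0.101), np.float64(223.8), np.float64(238.4), np.float64(0.039), np.float64(0.054), np.float64(281.2), np.float64(296.7)]
```

Call:
jog_arm(
  deltas=[
    [[0,0,0,0],[0,0,0,0],[0,0,0,0],[0,0,-0.3,0],[0,0,-0.94,0],[0,0,-0.94,0],[0,0,-0.94,0]],
  ],
  grip=62,
)

```text
t: 33.92
eef_pos: [0.5435, 0.0925, 0.0995]
ee_rot: [3.142, -0.001, 3.133]
force: [0.3, 0.4, -0.7]
width: 0.0621
gripper_force: 0.0
```

```bash
python3 s.py; python3 - <<'E'
from k import *
knob(grab_frame("wrist"))
E
```

```text
33.925 [0.5435 0.0925 0.0995] turned 0.9475 F [ 0.3  0.4 -0.7] M [-0.01   0.025  0.007] w 0.0621 0.0 e6 -0.001 q6 -2.102
[227 196  14  43 429] [233.2 216.6] [0.5421 0.0744 0.066 ] V [116.  143.  212.2]
[283 190  15  42 384] [290.3 210.1] [0.538  0.1103 0.066 ] V [113.  145.5 176.7]
knob [0.54   0.0924 0.066 ] sep 0.0361 tabline 1.6833
```

The tab line has turned 0.831 rad, which is notch 7 settled (0.830), and the tabs are back at their starting separation. I'll check the puck, raise the arm and hand in.

Call:
jog_arm(
  deltas=[
    [[0,0,-0.5,0],[0,0,-1.0,0],[0,0,-1.0,0],[0,0,-1.0,0],[0,0,-1.0,0]],
  ],
)

```text
t: 34.6
eef_pos: [0.5432, 0.0924, 0.1586]
ee_rot: [-3.141, -0.002, 3.134]
force: [0.3, 0.6, 0.7]
width: 0.0622
gripper_force: 0.0
```

```bash
python3 c.py; python3 -c "
from station import arm
print(arm.job_done())"
```

```text
[235 175  10  32 247] [239.3 190.2] [0.5426 0.0744 0.066 ] V [ 97. 174. 217.]
[280 171  10  30 225] [284.3 186. ] [0.5393 0.1105 0.066 ] V [110. 153. 215.]
knob [0.5409 0.0924 0.066 ] sep 0.0362 tabline 1.6619
puck [150 192  33  33 653] [165.8 208.4] clamp -0.0026 -0.0376
jaw [176 191  14  23 123] [181.7 202.4] clamp -0.0023 -0.0215
the job is handed in; nothing more can be done
None
```

I handed the job in at 34.6 s, verdict not shown: the red mount stands in the clamp, the knob is locked in notch 7 (0.83 rad measured) with both tabs back out, and the jaw holds an estimated 15 N, inferred from wrist torque and knob angle; an earlier release dropped to notch 6, so I re-pinched.

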